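# Press a serving board together with a pump clamp

### The job

The two halves of the small wooden serving board lie in the pump clamp with a gap between them. Pump the red trigger until the seam is fully shut and the clamp by itself, with the trigger let up, grips the board firmly but is not overtightened; then press the yellow release and keep it down until the jaw has sprung all the way back open, leaving the shut board lying in the clamp. Work only the trigger and the release, keep off the board and the jaw, and leave the things standing round the clamp alone.

Things in the scene. Friction and masses are not known exactly. Their poses are not given: they have to be found in the camera images.
- clamp: Pump clamp fixed on the worktop, 430 x 118 mm; moved and turned up to 0.3 rad each run. Aluminium bed, top 12 mm up; black stop at the +y end (set differently each run); black head with orange band at -y (y -144 to -22 mm, 56 wide, top 70 mm up). Origin on the worktop under the middle; +y from head to stop, the way the jaw presses; z up.
- trigger_top (a point): Top of the round crest (36 mm long, across the clamp) on the middle of the trigger's red paddle (40 x 34 mm), 118 mm above the worktop at rest: the spot to press; moves with the trigger. It sinks 56 mm to its stop, moving some 5 mm out from the head halfway; a stroke of 50 mm gains 8 mm of jaw. Come all the way up between strokes. 4 to 8 strokes are needed, the last often a part stroke.
- trigger_hinge (a point): Axis of the trigger lever, across the clamp; the middle of the paddle's crest is 95 mm from it towards the clamp's -y, 0.35 rad above level at rest and 0.25 rad below level when fully down. A spring lifts the trigger when it is let up.
- trigger (a joint): Trigger angle, rad: 0 up, 0.6 fully down. Force on the paddle: 2.5 to 6 N while the jaw runs free or shoves the board, 6 to 9 N as the seam closes, then 3.7 N + clamping force / 5.2, 0.3 to 0.4 N more per mm. A steady peak of 15.3 to 16.3 N (60 to 65 N clamping) in the last stroke is right: the pawl then keeps over 19 N, a firm grip (18 N is the least). Over 70 N (17.2 N here) bruises the wood.
- jaw (a joint): Travel of the orange jaw, m: 0 fully open (at the head), at most 0.062. A full stroke drives it 9 to 10 mm; as the trigger comes up a pawl holds it at the last notch passed (every 4 mm), so it slips back by up to 4 mm. A black pad on a 10 N/mm spring stands out of its front by 18 to 24 mm, differently each run. A 5 to 8 N spring draws it open when the release lifts the pawls.
- jaw_top (a point): Middle of the top of the orange jaw (74 mm across the clamp, 14 mm along it), 48 mm above the worktop; moves with the jaw. The jaw's front is 7 mm further along the clamp's +y.
- seam (a joint): Gap between the two halves of the board, m: 0 shut, 0.006 to 0.012 at the start. Wooden press-fit dowels hold it with 14 N of friction wherever it is left.
- board: Serving board, light wood with two dark stripes, two halves each 100 mm across the clamp x 60 mm along it x 18 mm thick, loose on the clamp's bed between low rails. Origin: centre of the underside of the half next to the stop; the other half lies towards the jaw (-y). y along the clamp, z up. It may first slide some 5 to 30 mm along the bed until it meets the stop.
- release_top (a point): Top of the yellow release button (24 mm round) on the head, 84 mm above the worktop; moves with the button. Pressing it down 8 mm to its stop lifts the pawls; they let go after 5 to 7 mm. It takes up to about 10 N to reach the stop; the jaw then needs about half a second to spring back, while the button is held.
- release (a joint): Travel of the release button, m: 0 up, 0.008 fully down.
- shaker: Salt shaker with a grey cap, 44 x 44 x 90 mm, standing behind the clamp; bystander. Origin: centre of its underside.
- sardines: Flat oblong fish tin, 63 x 105 x 26 mm, behind the clamp; bystander. Origin: centre of its underside.
- bottle: Small brown dropper bottle with a black top, 34 x 34 x 102 mm, standing behind the clamp; bystander. Origin: centre of its underside.

How it is judged (in metres and radians):
On the way:
1. the seam is shut and the clamp by itself, trigger let up, grips the board firmly (value of joint seam below 0.0015 m and contact force between jaw and board above 18 N and value of joint trigger below 0.06 rad), for 0.3 s.
At the end, for the whole second after the job is handed in: The jaw is back within 4 mm of fully open, the seam is shut to within 1.5 mm, trigger and release are both up, and the board lies flat on the clamp's bed, at rest. On the way, with the seam shut and the trigger let up, the jaw must have gripped the board with at least 18 N for 0.3 s (value of joint jaw below 0.004 m and value of joint seam below 0.0015 m and value of joint trigger below 0.06 rad and value of joint release below 0.001 m and z of board in the frame of clamp below 0.015 m and angle between board's own z axis and vertical below 0.05 rad and linear speed of board below 0.01 m/s); the robot touches nothing.
It fails at once if the board is overtightened (more than 70 N from the jaw) (contact force between jaw and board above 70 N).
It fails at once if the robot presses on the board (contact force between any of the fingers, the arm and board above 2 N).
It fails at once if the robot pushes the jaw or its pad (contact force between any of the fingers, the arm and jaw above 2 N).
It fails at once if a bystander is moved more than 15 mm (distance of any of shaker, sardines, bottle from where it was at the start of the episode above 0.015 m).
It also fails if it takes over 61 s, if anything falls off the work surface, if the arm or the gripper's body presses on something with over 40 N, if the wrist force passes 120 N, or if a joint passes its speed limit or range.

### The arm

A 6-joint arm with a two-finger parallel gripper is mounted at the origin on a cart in front of the work surface, level with it; the furniture and walls round the work are solid. World frame = base frame: x ahead of the robot, y to its left, z up, the work surface at z = 0. Lengths are in m, angles in degrees, forces in N, time in s.
With the tool pointing down it reaches from about 0.375 to 0.9 m from the base axis. Payload 3.1 kg.
Tool frame: the origin (TCP) lies between the finger pads; the fingertips stand 11 mm ahead of it and the grasp point (between the pads) lies 8 mm behind it; z points along the fingers, y is the line along which they close (so a half turn about z gives the same grasp; the last joint's range is limited). The gripper opens to 87 mm and grips with 3 to 60 N. Pads are 19 mm wide; open, the fingers measure 117 mm over their backs; the gripper's body (75 mm by 190 mm) begins 51 mm behind the grasp point.
Start: joints at [60.59, 30.224, 82.088, -0, 67.689, -10.227], TCP at [0.205, 0.59, 0.234] pointing down, gripper open.
Joint ranges: [-176.69, 176.69], [-43.24, 126.21], [12.49, 139.97], [-82, 262], [0, 151.66], [-163.58, 163.58]. Speed limits (degrees/s): [159.86, 159.86, 180, 180, 180, 180].

### API

Orientations are given as a 3x3 rotation matrix whose columns are the frame's x, y, z axes.
In Python, from rig import bot, viewer, workorder, nets gives the robot as it stands. The module is installed in compiled form; this text tells all that it offers.
- The arm moves only by the tool move_arm, never from a script. Its argument "increments" is a list of rows, each a list of 7 numbers: the shift along the tool's x, y, z normalised to -1 to 1, where 1 is 0.3 m, then the turn, a rotation vector about the tool's x, y, z normalised to -1 to 1, where 1 is pi rad, then the opening, from 0 (shut) to 1 (fully open). In form: [[tx, ty, tz, wx, wy, wz, grip], ...]. A call has 1 to 10 rows; each row is the pose to reach, as a shift and turn from the pose commanded when the call began, along the tool's axes at that moment, turning the shorter way round; what a row does not reach only later rows make up. A row lasts 1/12 s, in which the tool goes at most 41.7 mm and 7.16 degrees, less where a joint would pass 70% of its speed; a pose out of reach is approached as far as the arm can. A call with a number of a shift or a turn outside -1 to 1 is refused whole. A call with a gripper value outside its range is refused whole. The fingers move at their own pace and stop on an object; the grip force is fixed at half the most. Time passes only in rows, so rows that repeat a pose let the fingers close. It gives the time, the measured TCP pose, the force, the opening and the grip force at its end, in the units of the state.
- bot.read_state(): the state, without advancing time (a new reading comes with each control period).
- viewer.capture(name): name is "scene" or "top" or "wrist"; returns a dict with "image" (400x640x3 uint8, blue, green, red), "K" (3x3 intrinsics, pixels), "eye" and "orientation" of the camera in the world. Camera axes: x right, y up, looking along -z (the intrinsics and any distortion apply to the point x, -y, -z); pixel columns grow to the right and rows downward; lengths in m; the calibration is good to about 2 mm. A picture is of the moment at which its call begins. There is no depth.
- workorder.hand_in(): hands the job in; it is judged then, once.
Trained networks look in the newest picture that a camera, given by its name, has taken for a name from the list of things; names that differ only in an ending like _2 or _b are one class to them, and where a whole thing is asked for, a point or a joint stands for the part that bears it (a point fixed in the world has none). Each returns a list of dicts, best first, with "conf" (0 to 1); they miss things now and then, are a little off and sometimes report something else, mostly with a low value. They report only what shows in the picture. A call takes as long as a camera call.
- nets.find_in(camera, thing): "location" ([column, row] in pixels, amid what is visible of it).
The state is a dict: "time_s": time; "joint_positions": joint angles; "qvel": joint speeds; "tau": joint torques, N m; "position": TCP position; "tcp_rot": TCP orientation; "force": force on the tool from outside, world axes, zero at the start; "moment": the same for the moment, N m; "opening": opening from 0.0 (shut) to 1.0 (fully open); "grasp_force": force on a finger pad.
Only numpy, scipy, OpenCV 4.12 (cv2) and the standard library are available. Lean on these libraries where they do the work, as an engineer would, in place of code of your own. Each camera call takes 0.05 s, during which the arm holds its last target. There are 200 camera calls.

## Working session

There is one attempt and no reset: what is moved stays moved. The work goes in short steps, Python scripts to look and compute and a tool call to move; the robot and the scene stay as the last step left them, time stands still between calls to the robot, and variables do not carry over. Pictures are saved under pics/ and viewed, at most 10 in all, crops included, and the job is handed in when it is done.

Besides the shell and the picture viewer there is one more tool, called after "Emit:" by a JSON object that holds its "method" and its "body". move_arm: Moves the arm, as the interface text tells. Its arguments: {"type":"object","properties":{"increments":{"type":"array"}},"required":["increments"]}

```bash
mkdir -p pics; cat > h.py <<'E'
import numpy as np, cv2
from rig import bot, viewer, workorder, nets
def ray(c,px):
    K=np.array(c["K"]);p=np.linalg.inv(K)@np.array([px[0],px[1],1.]);d=np.array([p[0],-p[1],-p[2]])
    return np.array(c["eye"]),np.array(c["orientation"])@d
def atz(c,px,z):
    e,d=ray(c,px);return e+d*(z-e[2])/d[2]
def proj(c,P):
    q=np.array(c["orientation"]).T@(np.array(P)-np.array(c["eye"]));v=np.array(c["K"])@np.array([q[0],-q[1],-q[2]]);return v[:2]/v[2]
Z=dict(trigger_top=.118,release_top=.084,jaw_top=.048,board=.03,shaker=.09,sardines=.026,bottle=.102,trigger_hinge=.085)
E
python3 - <<'E'
from h import *
s=bot.read_state();print(s["position"],np.round(s["tcp_rot"],3),s["force"])
for cam in("top","scene"):
    c=viewer.capture(cam);cv2.imwrite(f"pics/{cam}1.png",c["image"]);print(cam,np.round(c["eye"],3))
    for t,z in Z.items():
        for r in nets.find_in(cam,t)[:2]:print(t,round(r["conf"],2),np.round(r["location"]),np.round(atz(c,r["location"],z),3))
E
```

```text
[0.20497929 0.58969885 0.23258939] [[-0.944  0.329 -0.001]
 [ 0.329  0.944 -0.002]
 [ 0.    -0.002 -1.   ]] [-0.45053753  0.66665696  0.29515075]
top [ 0.442 -0.061  0.939]
trigger_top 0.92 [390. 236.] [ 0.455 -0.197  0.118]
jaw_top 0.57 [300. 211.] [ 0.507 -0.017  0.048]
board 0.58 [256. 197.] [0.536 0.08  0.03 ]
shaker 0.77 [322. 173.] [ 0.582 -0.063  0.09 ]
sardines 0.68 [277. 149.] [0.644 0.037 0.026]
bottle 0.78 [364. 176.] [ 0.577 -0.148  0.102]
bottle 0.63 [388. 239.] [ 0.45  -0.197  0.102]
trigger_hinge 0.62 [317. 219.] [ 0.488 -0.055  0.085]
trigger_hinge 0.41 [271. 207.] [0.511 0.041 0.085]
scene [ 0.003 -0.386  0.749]
trigger_top 0.66 [376. 261.] [ 0.442 -0.209  0.118]
trigger_top 0.56 [383. 234.] [ 0.509 -0.19   0.118]
release_top 0.46 [321. 229.] [ 0.476 -0.064  0.084]
jaw_top 0.53 [305. 234.] [ 0.471 -0.024  0.048]
jaw_top 0.5 [352. 211.] [ 0.586 -0.075  0.048]
board 0.74 [290. 207.] [0.532 0.067 0.03 ]
shaker 0.71 [351. 212.] [ 0.549 -0.092  0.09 ]
shaker 0.69 [324. 245.] [ 0.439 -0.095  0.09 ]
sardines 0.78 [329. 189.] [0.639 0.023 0.026]
bottle 0.69 [381. 231.] [ 0.527 -0.178  0.102]
trigger_hinge 0.59 [324. 245.] [ 0.444 -0.093  0.085]
trigger_hinge 0.48 [323. 230.] [ 0.476 -0.069  0.085]
```

View pics/top1.png

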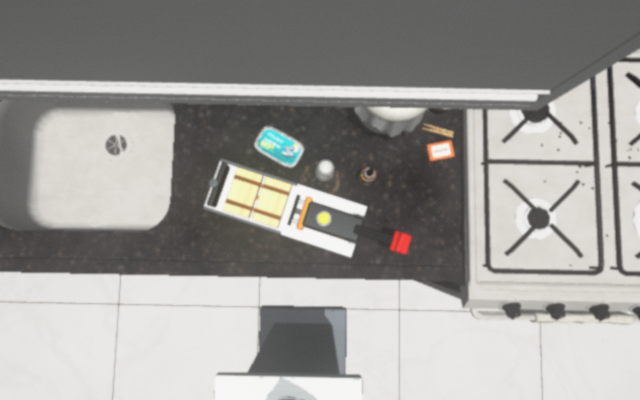

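View pics/scene1.png

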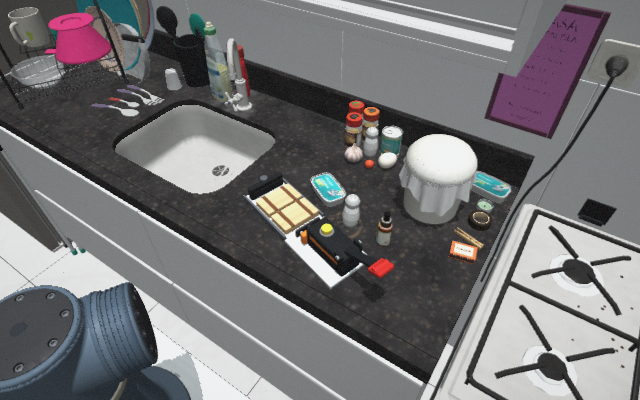

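The top picture shows the clamp running from the stop (215,185) to the red paddle (401,243), with the yellow release at (323,218). The scene picture shows the paddle at (380,267) and the release at (327,230). The networks' spots are a bit off, so I'll use the colour blobs.

```bash
cat >> h.py <<'E'
def blob(img,col,near,r=40):
    b,g,R=[img[...,i].astype(int) for i in range(3)]
    m=(R>120)&(g<70)&(b<70) if col=="red" else (R>150)&(g>130)&(b<90)
    n=cv2.connectedComponentsWithStats(m.astype(np.uint8));best=None
    for i in range(1,n[0]):
        d=np.hypot(*(n[3][i]-near))
        if d<r and (best is None or n[2][i,4]>n[2][best,4]):best=i
    return None if best is None else (n[3][best],n[2][best])
def tri(rs):
    A=0;b=0
    for e,d in rs:
        d=d/np.linalg.norm(d);M=np.eye(3)-np.outer(d,d);A=A+M;b=b+M@e
    return np.linalg.solve(A,b)
E
python3 - <<'E'
from h import *
T=viewer.capture("top");S=viewer.capture("scene")
for col,z,nt,ns in(("red",.118,(401,243),(380,267)),("yellow",.084,(323,218),(327,230))):
    a=blob(T["image"],col,nt);b=blob(S["image"],col,ns)
    print(col,a,b,atz(T,a[0],z).round(4),atz(S,b[0],z).round(4),tri([ray(T,a[0]),ray(S,b[0])]).round(4))
for p in((219,160),(206,208),(366,204),(350,256)):print(p,atz(T,p,.012).round(4))
E
```

```text
red (array([399.6101083 , 241.40433213]), array([390, 231,  22,  24, 277], dtype=int32)) (array([380.94949495, 267.05723906]), array([368, 258,  26,  20, 297], dtype=int32)) [ 0.4458 -0.2164  0.118 ] [ 0.4356 -0.2233  0.118 ] [ 0.4459 -0.2193  0.1029]
yellow (array([308.75, 202.5 ]), array([308, 201,   3,   4,   4], dtype=int32)) (array([303.52631579, 233.47368421]), array([301, 231,   5,   6,  19], dtype=int32)) [ 0.5215 -0.0367  0.084 ] [ 0.4455 -0.0388  0.084 ] [ 0.5128 -0.0165  0.0074]
(219, 160) [0.6198 0.1688 0.012 ]
(206, 208) [0.5113 0.1928 0.012 ]
(366, 204) [ 0.5274 -0.1618  0.012 ]
(350, 256) [ 0.4123 -0.1278  0.012 ]
```

Emit:
{"method": "move_arm", "body": {"increments": [[-0.9, -0.57, -0.06, 0, 0, 0, 0], [-0.9, -0.57, -0.06, 0, 0, 0, 0], [-0.9, -0.57, -0.06, 0, 0, 0, 0], [-0.9, -0.57, -0.06, 0, 0, 0, 0], [-0.9, -0.57, -0.06, 0, 0, 0, 0], [-0.9, -0.57, -0.06, 0, 0, 0, 0], [-0.9, -0.57, -0.06, 0, 0, 0, 0], [-0.9, -0.57, -0.06, 0, 0, 0, 0], [-0.9, -0.57, -0.06, 0, 0, 0, 0]]}}

```text
time_s: 1.75
position: [0.4082, 0.3365, 0.2522]
tcp_rot: [[-0.943, 0.334, 0.003], [0.334, 0.943, -0.001], [-0.003, 0.0, -1.0]]
force: [-0.5, 0.6, 0.7]
opening: 0.402
grasp_force: 0.0
```

Emit:
{"method": "move_arm", "body": {"increments": [[-0.37, -0.855, 0, 0, 0, 0, 0], [-0.37, -0.855, 0, 0, 0, 0, 0], [-0.37, -0.855, 0, 0, 0, 0, 0], [-0.37, -0.855, 0, 0, 0, 0, 0], [-0.37, -0.855, 0, 0, 0, 0, 0], [-0.37, -0.855, 0, 0, 0, 0, 0], [-0.37, -0.855, 0, 0, 0, 0, 0], [-0.37, -0.855, 0, 0, 0, 0, 0], [-0.37, -0.855, 0, 0, 0, 0, 0]]}}

```text
time_s: 2.5
position: [0.4249, 0.0607, 0.2517]
tcp_rot: [[-0.943, 0.332, 0.0], [0.332, 0.943, 0.001], [-0.0, 0.001, -1.0]]
force: [-1.4, -0.2, -0.4]
opening: 0.004
grasp_force: 0.0
```

Emit:
{"method": "move_arm", "body": {"increments": [[-0.375, -0.854, 0.1, 0, 0, 0, 0], [-0.375, -0.854, 0.1, 0, 0, 0, 0], [-0.375, -0.854, 0.1, 0, 0, 0, 0], [-0.375, -0.854, 0.1, 0, 0, 0, 0], [-0.375, -0.854, 0.1, 0, 0, 0, 0], [-0.375, -0.854, 0.1, 0, 0, 0, 0], [-0.375, -0.854, 0.1, 0, 0, 0, 0], [-0.375, -0.854, 0.1, 0, 0, 0, 0], [-0.375, -0.854, 0.1, 0, 0, 0, 0]]}}

```text
time_s: 3.25
position: [0.4475, -0.2172, 0.2211]
tcp_rot: [[-0.944, 0.329, -0.0], [0.329, 0.944, 0.001], [0.001, 0.001, -1.0]]
force: [-0.3, 1.5, 0.3]
opening: 0.005
grasp_force: 0.0
```

```bash
python3 - <<'E'
from h import *
c=viewer.capture("wrist");cv2.imwrite("pics/w1.png",c["image"]);s=bot.read_state();print(s["position"],s["force"],np.round(c["eye"],3))
for t in("trigger_top","release_top","jaw_top"):
    for r in nets.find_in("wrist",t)[:2]:print(t,round(r["conf"],2),np.round(r["location"]),np.round(atz(c,r["location"],Z[t]),4))
for p in((.446,-.218,.118),(.49,-.07,.084)):print(proj(c,p))
E
```

```text
[ 0.44694923 -0.21581067  0.22108292] [ 0.44122061 -0.17448581 -0.51458723] [ 0.379 -0.193  0.372]
trigger_top 0.95 [334. 192.] [ 0.442  -0.2049  0.118 ]
release_top 0.8 [499. 182.] [ 0.4879 -0.073   0.084 ]
jaw_top 0.68 [545. 151.] [ 0.4873 -0.0123  0.048 ]
[319.60298244 201.90779159]
[503.3039083  182.67435394]
```

View pics/w1.png

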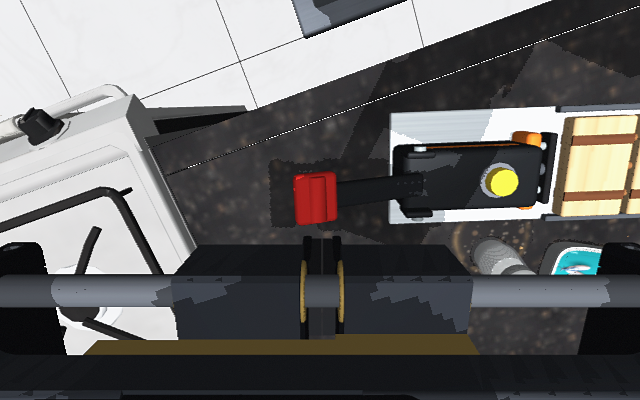

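```bash
python3 - <<'E'
from h import *
i=cv2.imread("pics/w1.png")[150:250,270:430];cv2.imwrite("pics/w1c.png",cv2.resize(i,None,fx=5,fy=5,interpolation=cv2.INTER_CUBIC))
E
```

```text
(no output)
```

View pics/w1c.png

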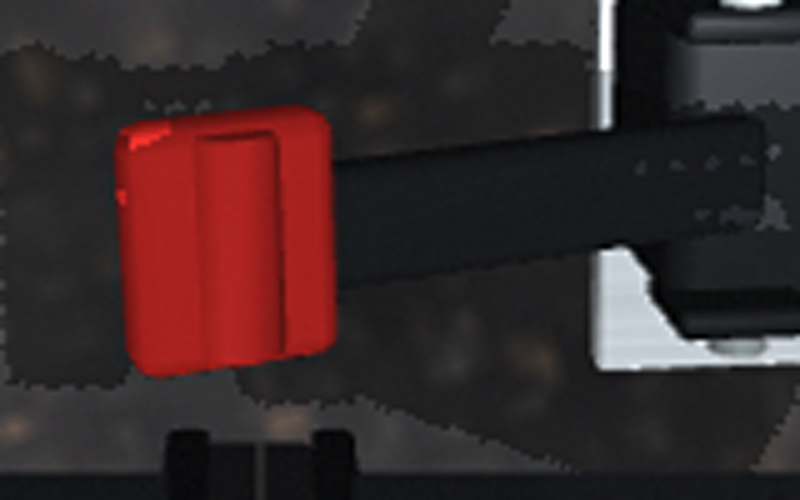

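The paddle's crest is at (318,199) and the release at (503,181), which agrees with the measured (0.4445,-0.219). Approaching the crest now.

Emit:
{"method": "move_arm", "body": {"increments": [[0.007, -0.02, 0.1, 0, 0, 0, 0], [0.007, -0.02, 0.2, 0, 0, 0, 0], [0.007, -0.02, 0.27, 0, 0, 0, 0], [0.007, -0.02, 0.27, 0, 0, 0, 0]]}}

```text
time_s: 3.78
position: [0.4406, -0.2191, 0.1376]
tcp_rot: [[-0.945, 0.327, -0.007], [0.327, 0.945, 0.006], [0.008, 0.003, -1.0]]
force: [0.5, 0.2, -0.2]
opening: 0.009
grasp_force: 0.0
```

Emit:
{"method": "move_arm", "body": {"increments": [[0, 0, 0.04, 0, 0, 0, 0], [0, 0, 0.08, 0, 0, 0, 0], [0, 0, 0.12, 0, 0, 0, 0], [0, 0, 0.12, 0, 0, 0, 0]]}}

```text
time_s: 4.12
position: [0.4432, -0.2219, 0.1047]
tcp_rot: [[-0.945, 0.327, 0.0], [0.327, 0.945, -0.0], [-0.0, -0.0, -1.0]]
force: [-0.2, -0.4, 3.4]
opening: 0.002
grasp_force: 1.7
```

Emit:
{"method": "move_arm", "body": {"increments": [[0, 0, 0.04, 0, 0, 0, 0], [0, 0, 0.075, 0, 0, 0, 0], [0, 0, 0.09, 0, 0, 0, 0], [0, 0, 0.09, 0, 0, 0, 0], [0, 0, 0.09, 0, 0, 0, 0]]}}

```text
time_s: 4.53
position: [0.4436, -0.2225, 0.0786]
tcp_rot: [[-0.945, 0.328, 0.001], [0.328, 0.945, -0.001], [-0.002, -0.0, -1.0]]
force: [0.3, -0.3, 2.5]
opening: 0.007
grasp_force: 1.7
```

Emit:
{"method": "move_arm", "body": {"increments": [[0, 0, -0.06, 0, 0, 0, 0], [0, 0, -0.12, 0, 0, 0, 0], [0, 0, -0.18, 0, 0, 0, 0], [0, 0, -0.2, 0, 0, 0, 0], [0, 0, -0.2, 0, 0, 0, 0], [0, 0, -0.2, 0, 0, 0, 0]]}}

```text
time_s: 5.03
position: [0.4427, -0.2223, 0.1378]
tcp_rot: [[-0.945, 0.328, 0.0], [0.328, 0.945, -0.0], [-0.0, -0.0, -1.0]]
force: [0.4, 0.2, -0.3]
opening: 0.005
grasp_force: 0.0
```

Emit:
{"method": "move_arm", "body": {"increments": [[0, 0, 0.04, 0, 0, 0, 0], [0, 0, 0.08, 0, 0, 0, 0], [0, 0, 0.12, 0, 0, 0, 0], [0, 0, 0.16, 0, 0, 0, 0], [0, 0, 0.19, 0, 0, 0, 0], [0, 0, 0.2, 0, 0, 0, 0], [0, 0, 0.2, 0, 0, 0, 0], [0, 0, 0.2, 0, 0, 0, 0]]}}

```text
time_s: 5.7
position: [0.4427, -0.2227, 0.0774]
tcp_rot: [[-0.945, 0.328, -0.001], [0.328, 0.945, 0.0], [0.001, -0.0, -1.0]]
force: [-0.2, -2.2, 3.5]
opening: 0.009
grasp_force: 1.6
```

```bash
python3 - <<'E'
from h import *
c=viewer.capture("wrist");cv2.imwrite("pics/w2.png",c["image"]);print(np.round(bot.read_state()["force"],2))
E
```

```text
[-0.16 -2.69  3.81]
```

View pics/w2.png

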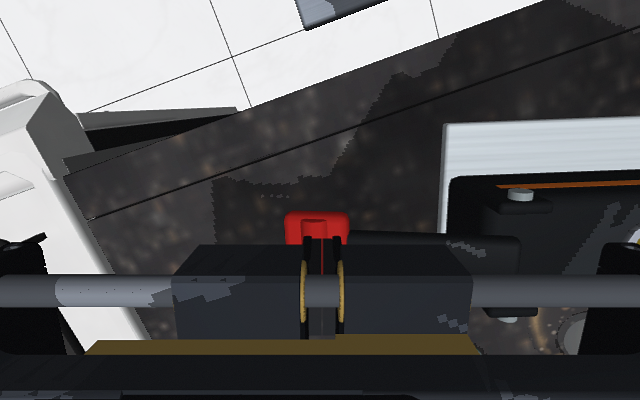

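The picture shows the fingertips square on the crest at (318,225), with the trigger nearly down. I'll keep pumping and watch the force.

Emit:
{"method": "move_arm", "body": {"increments": [[0, 0, -0.06, 0, 0, 0, 0], [0, 0, -0.12, 0, 0, 0, 0], [0, 0, -0.18, 0, 0, 0, 0], [0, 0, -0.2, 0, 0, 0, 0], [0, 0, -0.2, 0, 0, 0, 0], [0, 0, -0.2, 0, 0, 0, 0]]}}

```text
time_s: 6.25
position: [0.4424, -0.222, 0.1375]
tcp_rot: [[-0.945, 0.328, -0.0], [0.328, 0.945, 0.001], [0.001, 0.0, -1.0]]
force: [0.0, 0.4, -0.3]
opening: 0.005
grasp_force: 0.0
```

Emit:
{"method": "move_arm", "body": {"increments": [[0, 0, 0.04, 0, 0, 0, 0], [0, 0, 0.08, 0, 0, 0, 0], [0, 0, 0.12, 0, 0, 0, 0], [0, 0, 0.12, 0, 0, 0, 0], [0, 0, 0.12, 0, 0, 0, 0]]}}

```text
time_s: 6.67
position: [0.442, -0.2221, 0.1006]
tcp_rot: [[-0.944, 0.329, -0.003], [0.329, 0.944, 0.002], [0.003, 0.001, -1.0]]
force: [-0.8, -1.3, 3.1]
opening: 0.007
grasp_force: 1.5
```

Emit:
{"method": "move_arm", "body": {"increments": [[0, 0, 0.03, 0, 0, 0, 0], [0, 0, 0.05, 0, 0, 0, 0], [0, 0, 0.07, 0, 0, 0, 0], [0, 0, 0.08, 0, 0, 0, 0], [0, 0, 0.08, 0, 0, 0, 0]]}}

```text
time_s: 7.08
position: [0.4425, -0.2223, 0.077]
tcp_rot: [[-0.944, 0.329, -0.001], [0.329, 0.944, 0.001], [0.001, 0.001, -1.0]]
force: [-2.5, -1.2, 4.0]
opening: 0.004
grasp_force: 1.8
```

Emit:
{"method": "move_arm", "body": {"increments": [[0, 0, -0.06, 0, 0, 0, 0], [0, 0, -0.12, 0, 0, 0, 0], [0, 0, -0.18, 0, 0, 0, 0], [0, 0, -0.2, 0, 0, 0, 0], [0, 0, -0.2, 0, 0, 0, 0], [0, 0, -0.2, 0, 0, 0, 0]]}}

```text
time_s: 7.58
position: [0.4428, -0.2222, 0.1374]
tcp_rot: [[-0.944, 0.329, 0.0], [0.329, 0.944, 0.0], [-0.0, 0.0, -1.0]]
force: [-0.6, 0.8, -0.8]
opening: 0.004
grasp_force: 0.0
```

Emit:
{"method": "move_arm", "body": {"increments": [[0, 0, 0.04, 0, 0, 0, 0], [0, 0, 0.08, 0, 0, 0, 0], [0, 0, 0.12, 0, 0, 0, 0], [0, 0, 0.12, 0, 0, 0, 0], [0, 0, 0.12, 0, 0, 0, 0]]}}

```text
time_s: 8.0
position: [0.4422, -0.2223, 0.1006]
tcp_rot: [[-0.944, 0.329, -0.002], [0.329, 0.944, 0.002], [0.003, 0.001, -1.0]]
force: [-1.3, -1.2, 3.9]
opening: 0.002
grasp_force: 1.6
```

Emit:
{"method": "move_arm", "body": {"increments": [[0, 0, 0.02, 0, 0, 0, 0], [0, 0, 0.04, 0, 0, 0, 0], [0, 0, 0.04, 0, 0, 0, 0], [0, 0, 0.04, 0, 0, 0, 0]]}}

```text
time_s: 8.33
position: [0.4425, -0.2225, 0.0894]
tcp_rot: [[-0.944, 0.329, -0.001], [0.329, 0.944, 0.0], [0.001, 0.0, -1.0]]
force: [-2.0, -1.6, 2.5]
opening: 0.009
grasp_force: 1.6
```

Emit:
{"method": "move_arm", "body": {"increments": [[0, 0, 0.02, 0, 0, 0, 0], [0, 0, 0.04, 0, 0, 0, 0], [0, 0, 0.04, 0, 0, 0, 0], [0, 0, 0.04, 0, 0, 0, 0]]}}

```text
time_s: 8.67
position: [0.4427, -0.2222, 0.0773]
tcp_rot: [[-0.944, 0.329, -0.001], [0.329, 0.944, 0.001], [0.001, 0.001, -1.0]]
force: [-0.5, 0.1, 3.3]
opening: 0.005
grasp_force: 1.8
```

Emit:
{"method": "move_arm", "body": {"increments": [[0, 0, -0.06, 0, 0, 0, 0], [0, 0, -0.12, 0, 0, 0, 0], [0, 0, -0.18, 0, 0, 0, 0], [0, 0, -0.2, 0, 0, 0, 0], [0, 0, -0.2, 0, 0, 0, 0], [0, 0, -0.2, 0, 0, 0, 0]]}}

```text
time_s: 9.17
position: [0.4428, -0.2223, 0.1374]
tcp_rot: [[-0.944, 0.329, 0.0], [0.329, 0.944, 0.0], [-0.0, 0.0, -1.0]]
force: [-0.4, 0.2, -0.4]
opening: 0.005
grasp_force: 0.0
```

Emit:
{"method": "move_arm", "body": {"increments": [[0, 0, 0.04, 0, 0, 0, 0], [0, 0, 0.08, 0, 0, 0, 0], [0, 0, 0.1, 0, 0, 0, 0], [0, 0, 0.1, 0, 0, 0, 0], [0, 0, 0.1, 0, 0, 0, 0]]}}

```text
time_s: 9.58
position: [0.4428, -0.2227, 0.1071]
tcp_rot: [[-0.944, 0.329, -0.001], [0.329, 0.944, 0.001], [0.001, 0.0, -1.0]]
force: [-0.3, -1.5, 3.5]
opening: 0.001
grasp_force: 1.8
```

```bash
python3 - <<'E'
from h import *
c=viewer.capture("top");cv2.imwrite("pics/t2.png",cv2.resize(c["image"][140:270,190:430],None,fx=3.3,fy=3.3,interpolation=cv2.INTER_CUBIC))
E
```

```text
(no output)
```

View pics/t2.png

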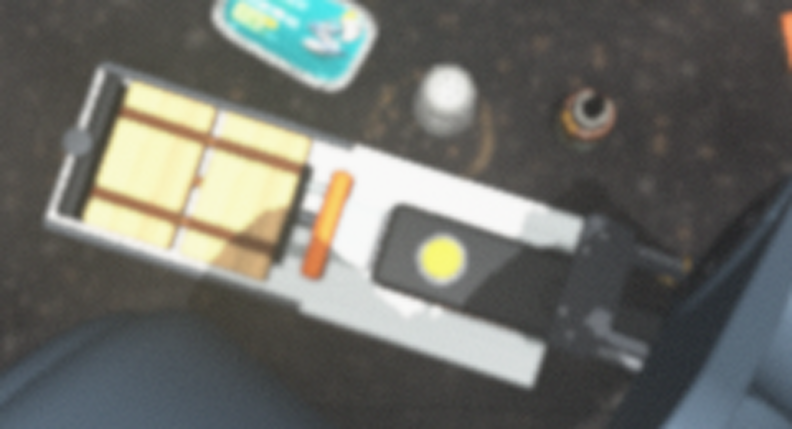

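The picture shows the board against the stop and the black pad at the near half. The seam is still open, so the clamping part is about to begin. Going slower now.

Emit:
{"method": "move_arm", "body": {"increments": [[0, 0, 0.02, 0, 0, 0, 0], [0, 0, 0.04, 0, 0, 0, 0], [0, 0, 0.05, 0, 0, 0, 0], [0, 0, 0.05, 0, 0, 0, 0]]}}

```text
time_s: 9.97
position: [0.4429, -0.2235, 0.0928]
tcp_rot: [[-0.945, 0.328, 0.0], [0.328, 0.945, -0.002], [-0.001, -0.002, -1.0]]
force: [-1.6, -4.4, 6.3]
opening: 0.007
grasp_force: 3.1
```

Emit:
{"method": "move_arm", "body": {"increments": [[0, 0, 0.015, 0, 0, 0, 0], [0, 0, 0.03, 0, 0, 0, 0], [0, 0, 0.045, 0, 0, 0, 0], [0, 0, 0.05, 0, 0, 0, 0], [0, 0, 0.05, 0, 0, 0, 0]]}}

```text
time_s: 10.38
position: [0.4429, -0.2234, 0.078]
tcp_rot: [[-0.945, 0.328, 0.001], [0.328, 0.945, -0.002], [-0.001, -0.001, -1.0]]
force: [-2.7, -3.5, 5.9]
opening: 0.005
grasp_force: 3.0
```

Emit:
{"method": "move_arm", "body": {"increments": [[0, 0, -0.06, 0, 0, 0, 0], [0, 0, -0.12, 0, 0, 0, 0], [0, 0, -0.18, 0, 0, 0, 0], [0, 0, -0.2, 0, 0, 0, 0], [0, 0, -0.2, 0, 0, 0, 0], [0, 0, -0.2, 0, 0, 0, 0]]}}

```text
time_s: 10.88
position: [0.4425, -0.222, 0.1373]
tcp_rot: [[-0.944, 0.329, -0.0], [0.329, 0.944, 0.001], [0.001, 0.001, -1.0]]
force: [0.2, -0.6, 0.3]
opening: 0.006
grasp_force: 0.0
```

Emit:
{"method": "move_arm", "body": {"increments": [[0, 0, 0.04, 0, 0, 0, 0], [0, 0, 0.08, 0, 0, 0, 0], [0, 0, 0.1, 0, 0, 0, 0], [0, 0, 0.1, 0, 0, 0, 0], [0, 0, 0.1, 0, 0, 0, 0]]}}

```text
time_s: 11.3
position: [0.4432, -0.2241, 0.107]
tcp_rot: [[-0.945, 0.328, 0.0], [0.328, 0.945, -0.002], [-0.001, -0.002, -1.0]]
force: [-1.7, -4.0, 5.9]
opening: 0.004
grasp_force: 3.2
```

Emit:
{"method": "move_arm", "body": {"increments": [[0, 0, 0.015, 0, 0, 0, 0], [0, 0, 0.03, 0, 0, 0, 0], [0, 0, 0.03, 0, 0, 0, 0], [0, 0, 0.03, 0, 0, 0, 0]]}}

```text
time_s: 11.63
position: [0.4432, -0.2246, 0.0984]
tcp_rot: [[-0.945, 0.328, 0.001], [0.328, 0.945, -0.003], [-0.002, -0.003, -1.0]]
force: [-2.3, -5.8, 8.5]
opening: 0.007
grasp_force: 4.0
```

```bash
cat >> h.py <<'E'
def force(n=6):
    F=[]
    for _ in range(n): viewer.capture("top");F.append(bot.read_state()["force"])
    F=np.array(F);f=F.mean(0);s=bot.read_state();z=s["position"][2]
    th=np.arcsin(np.clip((z-.011-.0854)/.095,-1,1));fy=-(f@[.282,.959,0])
    print("z",round(z,4),"f",f.round(2),"std",F.std(0).round(2),"th",round(th,3),"T",round(-np.sin(th)*fy+np.cos(th)*f[2],2))
E
python3 -c "
from h import *
force()"
```

```text
z 0.0986 f [-2.22 -5.36  7.87] std [0.33 0.27 0.29] th 0.024 T 7.73
```

Emit:
{"method": "move_arm", "body": {"increments": [[0, 0, 0.01, 0, 0, 0, 0], [0, 0, 0.02, 0, 0, 0, 0], [0, 0, 0.02, 0, 0, 0, 0], [0, 0, 0.02, 0, 0, 0, 0]]}}

```text
time_s: 12.27
position: [0.4432, -0.225, 0.0927]
tcp_rot: [[-0.945, 0.327, 0.001], [0.327, 0.945, -0.004], [-0.002, -0.004, -1.0]]
force: [-2.7, -6.1, 9.5]
opening: 0.005
grasp_force: 4.7
```

```bash
python3 -c "
from h import *
force()"
```

```text
z 0.0929 f [-3.33 -6.46  9.43] std [0.29 0.28 0.34] th -0.037 T 9.69
```

Emit:
{"method": "move_arm", "body": {"increments": [[0, 0, 0.01, 0, 0, 0, 0], [0, 0, 0.02, 0, 0, 0, 0], [0, 0, 0.033, 0, 0, 0, 0], [0, 0, 0.033, 0, 0, 0, 0]]}}

```text
time_s: 12.9
position: [0.4431, -0.2251, 0.0827]
tcp_rot: [[-0.945, 0.327, 0.001], [0.327, 0.945, -0.004], [-0.002, -0.004, -1.0]]
force: [-4.3, -6.2, 10.2]
opening: 0.007
grasp_force: 5.7
```

```bash
python3 -c "
from h import *
force()"
```

```text
z 0.0831 f [-4.11 -6.42 11.36] std [0.35 0.33 0.47] th -0.14 T 12.27
```

Emit:
{"method": "move_arm", "body": {"increments": [[0, 0, 0.01, 0, 0, 0, 0], [0, 0, 0.02, 0, 0, 0, 0], [0, 0, 0.022, 0, 0, 0, 0], [0, 0, 0.022, 0, 0, 0, 0]]}}

```text
time_s: 13.53
position: [0.4433, -0.2247, 0.0765]
tcp_rot: [[-0.945, 0.327, 0.001], [0.327, 0.945, -0.004], [-0.002, -0.003, -1.0]]
force: [-2.4, -5.7, 12.4]
opening: 0.007
grasp_force: 6.4
```

```bash
python3 -c "
from h import *
force()"
```

```text
z 0.0767 f [-3.41 -5.26 12.41] std [0.52 0.46 0.58] th -0.209 T 13.38
```

Emit:
{"method": "move_arm", "body": {"increments": [[0, 0, -0.06, 0, 0, 0, 0], [0, 0, -0.12, 0, 0, 0, 0], [0, 0, -0.18, 0, 0, 0, 0], [0, 0, -0.2, 0, 0, 0, 0], [0, 0, -0.2, 0, 0, 0, 0], [0, 0, -0.2, 0, 0, 0, 0]]}}

```text
time_s: 14.33
position: [0.4423, -0.2221, 0.1352]
tcp_rot: [[-0.944, 0.329, -0.001], [0.329, 0.944, 0.001], [0.001, 0.001, -1.0]]
force: [0.5, -0.4, -0.7]
opening: 0.01
grasp_force: 0.0
```

Emit:
{"method": "move_arm", "body": {"increments": [[0, 0, 0.02, 0, 0, 0, 0], [0, 0, 0.04, 0, 0, 0, 0], [0, 0, 0.053, 0, 0, 0, 0], [0, 0, 0.053, 0, 0, 0, 0]]}}

```text
time_s: 14.67
position: [0.4425, -0.2243, 0.1191]
tcp_rot: [[-0.945, 0.327, -0.001], [0.327, 0.945, -0.002], [0.0, -0.003, -1.0]]
force: [-3.4, -5.0, 9.0]
opening: 0.004
grasp_force: 4.5
```

```bash
python3 -c "
from h import *
force(4)"
```

```text
z 0.1197 f [-3.61 -3.79  8.8 ] std [0.44 0.19 0.19] th 0.248 T 7.39
```

Emit:
{"method": "move_arm", "body": {"increments": [[0, 0, 0.01, 0, 0, 0, 0], [0, 0, 0.02, 0, 0, 0, 0], [0, 0, 0.02, 0, 0, 0, 0]]}}

```text
time_s: 15.12
position: [0.4426, -0.2251, 0.1138]
tcp_rot: [[-0.945, 0.327, -0.001], [0.327, 0.945, -0.004], [-0.001, -0.004, -1.0]]
force: [-4.9, -6.3, 11.9]
opening: 0.005
grasp_force: 5.4
```

```bash
python3 -c "
from h import *
force(4)"
```

```text
z 0.1141 f [-5.08 -6.08 10.59] std [0.11 0.76 0.15] th 0.187 T 9.05
```

Emit:
{"method": "move_arm", "body": {"increments": [[0, 0, 0.01, 0, 0, 0, 0], [0, 0, 0.02, 0, 0, 0, 0], [0, 0, 0.03, 0, 0, 0, 0], [0, 0, 0.04, 0, 0, 0, 0], [0, 0, 0.043, 0, 0, 0, 0], [0, 0, 0.043, 0, 0, 0, 0]]}}

```text
time_s: 15.82
position: [0.443, -0.226, 0.1015]
tcp_rot: [[-0.945, 0.326, 0.0], [0.326, 0.945, -0.006], [-0.002, -0.005, -1.0]]
force: [-6.3, -8.3, 13.2]
opening: 0.007
grasp_force: 6.6
```

```bash
python3 -c "
from h import *
force(5)"
```

```text
z 0.1017 f [-5.84 -8.15 13.32] std [0.59 0.54 0.51] th 0.056 T 12.78
```

Emit:
{"method": "move_arm", "body": {"increments": [[0, 0, 0.01, 0, 0, 0, 0], [0, 0, 0.018, 0, 0, 0, 0], [0, 0, 0.018, 0, 0, 0, 0]]}}

```text
time_s: 16.32
position: [0.4431, -0.2263, 0.0961]
tcp_rot: [[-0.945, 0.326, 0.001], [0.326, 0.945, -0.006], [-0.003, -0.006, -1.0]]
force: [-6.2, -8.1, 13.9]
opening: 0.002
grasp_force: 7.0
```

```bash
python3 -c "
from h import *
force(6)"
```

```text
z 0.0964 f [-6.48 -8.89 14.21] std [0.45 0.51 0.5 ] th 0.0 T 14.21
```

Emit:
{"method": "move_arm", "body": {"increments": [[0, 0, 0.008, 0, 0, 0, 0], [0, 0, 0.016, 0, 0, 0, 0], [0, 0, 0.016, 0, 0, 0, 0]]}}

```text
time_s: 16.87
position: [0.4431, -0.2264, 0.0915]
tcp_rot: [[-0.945, 0.326, 0.001], [0.326, 0.945, -0.007], [-0.003, -0.006, -1.0]]
force: [-6.0, -10.2, 14.2]
opening: 0.007
grasp_force: 7.4
```

```bash
python3 -c "
from h import *
force(8)"
```

```text
z 0.0917 f [-6.7  -9.31 14.88] std [0.34 0.43 0.59] th -0.049 T 15.39
```

Emit:
{"method": "move_arm", "body": {"increments": [[0, 0, 0.004, 0, 0, 0, 0], [0, 0, 0.004, 0, 0, 0, 0]]}}

```text
time_s: 17.43
position: [0.4431, -0.2265, 0.0905]
tcp_rot: [[-0.945, 0.326, 0.001], [0.326, 0.945, -0.007], [-0.003, -0.006, -1.0]]
force: [-6.7, -9.3, 14.6]
opening: 0.003
grasp_force: 7.4
```

```bash
python3 -c "
from h import *
force(8)"
```

```text
z 0.0906 f [-7.04 -9.76 15.33] std [0.45 0.44 0.27] th -0.061 T 16.0
```

Emit:
{"method": "move_arm", "body": {"increments": [[0, 0, -0.06, 0, 0, 0, 0], [0, 0, -0.12, 0, 0, 0, 0], [0, 0, -0.2, 0, 0, 0, 0], [0, 0, -0.3, 0, 0, 0, 0], [0, 0, -0.35, 0, 0, 0, 0], [0, 0, -0.4, 0, 0, 0, 0], [0, 0, -0.4, 0, 0, 0, 0], [0, 0, -0.4, 0, 0, 0, 0], [0, 0, -0.4, 0, 0, 0, 0], [0, 0, -0.4, 0, 0, 0, 0]]}}

```text
time_s: 18.67
position: [0.4419, -0.2219, 0.208]
tcp_rot: [[-0.944, 0.329, -0.003], [0.329, 0.944, 0.002], [0.004, 0.001, -1.0]]
force: [-1.0, 0.3, -0.5]
opening: 0.005
grasp_force: 0.0
```

```bash
python3 - <<'E'
from h import *
c=viewer.capture("wrist");t=viewer.capture("top")
r=nets.find_in("wrist","release_top")[:1];print(r)
a=blob(c["image"],"yellow",proj(c,(.488,-.073,.084)),30);print(a)
if a: print(atz(c,a[0],.084).round(4))
i=cv2.resize(c["image"][60:300,340:640],None,fx=1.6,fy=1.6)
j=cv2.resize(t["image"][140:270,190:430],None,fx=2,fy=2,interpolation=cv2.INTER_CUBIC)
o=np.zeros((600,800,3),np.uint8);o[:260,:480]=j;o[262:,:480]=i[:338];cv2.imwrite("pics/m3.png",o[:,:490]);print(bot.read_state()["position"])
E
```

```text
[{'location': [513.7, 186.9], 'conf': 0.91}]
(array([519.41315346, 191.35413153]), array([505, 177,  29,  29, 593], dtype=int32))
[ 0.4903 -0.0691  0.084 ]
[ 0.44235625 -0.22220548  0.20870069]
```

View pics/m3.png

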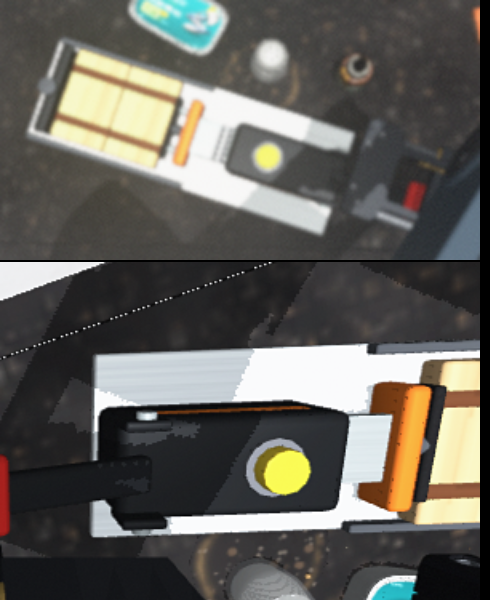

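The picture shows the seam shut to a thin line, the pad compressed against the board, and the yellow release at (0.490,-0.069). Moving to the release.

Emit:
{"method": "move_arm", "body": {"increments": [[0.005, 0.13, 0, 0, 0, 0, 0], [0.01, 0.26, 0, 0, 0, 0, 0], [0.018, 0.4, 0, 0, 0, 0, 0], [0.018, 0.534, 0, 0, 0, 0, 0], [0.018, 0.534, 0.1, 0, 0, 0, 0], [0.018, 0.534, 0.2, 0, 0, 0, 0], [0.018, 0.534, 0.3, 0, 0, 0, 0], [0.018, 0.534, 0.34, 0, 0, 0, 0], [0.018, 0.534, 0.34, 0, 0, 0, 0]]}}

```text
time_s: 19.57
position: [0.4881, -0.0684, 0.1047]
tcp_rot: [[-0.945, 0.328, -0.007], [0.328, 0.945, 0.003], [0.008, 0.0, -1.0]]
force: [-1.0, -1.2, -0.4]
opening: 0.001
grasp_force: 0.0
```

Emit:
{"method": "move_arm", "body": {"increments": [[0, 0, 0.02, 0, 0, 0, 0], [0, 0, 0.04, 0, 0, 0, 0], [0, 0, 0.05, 0, 0, 0, 0], [0, 0, 0.06, 0, 0, 0, 0], [0, 0, 0.06, 0, 0, 0, 0]]}}

```text
time_s: 19.98
position: [0.4911, -0.0699, 0.0905]
tcp_rot: [[-0.944, 0.329, 0.002], [0.329, 0.944, -0.001], [-0.002, -0.0, -1.0]]
force: [-0.2, 0.3, 8.4]
opening: 0.004
grasp_force: 3.9
```

Emit:
{"method": "move_arm", "body": {"increments": [[0, 0, 0.01, 0, 0, 0, 0], [0, 0, 0.015, 0, 0, 0, 0], [0, 0, 0.015, 0, 0, 0, 0], [0, 0, 0.015, 0, 0, 0, 0], [0, 0, 0.015, 0, 0, 0, 0], [0, 0, 0.015, 0, 0, 0, 0], [0, 0, 0.015, 0, 0, 0, 0], [0, 0, 0.015, 0, 0, 0, 0], [0, 0, 0.015, 0, 0, 0, 0], [0, 0, 0.015, 0, 0, 0, 0]]}}

```text
time_s: 20.82
position: [0.4911, -0.0699, 0.0874]
tcp_rot: [[-0.945, 0.328, 0.003], [0.328, 0.945, -0.001], [-0.003, -0.0, -1.0]]
force: [-1.6, 0.4, 12.1]
opening: 0.007
grasp_force: 6.2
```

```bash
python3 - <<'E'
from h import *
c=viewer.capture("scene");cv2.imwrite("pics/s3.png",cv2.resize(c["image"][150:300,220:420],None,fx=3,fy=3,interpolation=cv2.INTER_CUBIC))
E
```

```text
(no output)
```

View pics/s3.png

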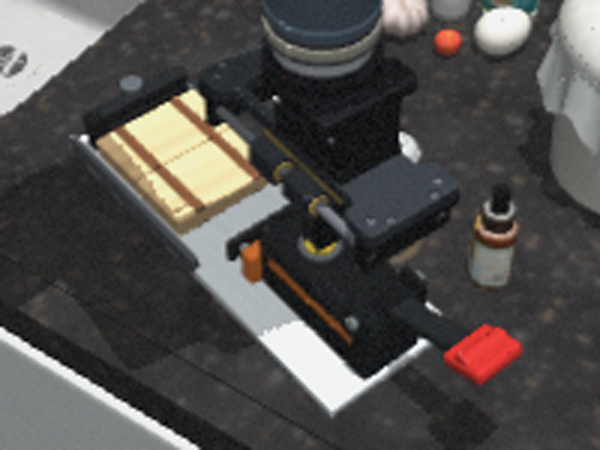

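The picture shows the jaw back at the head (250,262) and the shut board lying against the stop. I'll hold the button a moment longer, then lift off.

Emit:
{"method": "move_arm", "body": {"increments": [[0, 0, 0.003, 0, 0, 0, 0], [0, 0, 0.003, 0, 0, 0, 0], [0, 0, 0.003, 0, 0, 0, 0], [0, 0, 0.003, 0, 0, 0, 0], [0, 0, 0.003, 0, 0, 0, 0], [0, 0, 0.003, 0, 0, 0, 0]]}}

```text
time_s: 21.37
position: [0.4911, -0.0699, 0.0873]
tcp_rot: [[-0.945, 0.328, 0.003], [0.328, 0.945, -0.001], [-0.003, -0.0, -1.0]]
force: [-2.7, 0.6, 19.8]
opening: 0.004
grasp_force: 9.9
```

Emit:
{"method": "move_arm", "body": {"increments": [[0, 0, -0.05, 0, 0, 0, 0], [0, 0, -0.1, 0, 0, 0, 0], [0, 0, -0.2, 0, 0, 0, 0], [0, 0, -0.3, 0, 0, 0, 0], [0, 0, -0.4, 0, 0, 0, 0], [0, 0, -0.5, 0, 0, 0, 0], [0, 0, -0.5, 0, 0, 0, 0], [0, 0, -0.5, 0, 0, 0, 0]]}}

```text
time_s: 22.03
position: [0.4914, -0.0699, 0.2366]
tcp_rot: [[-0.944, 0.329, 0.005], [0.329, 0.944, -0.002], [-0.006, -0.0, -1.0]]
force: [0.1, 0.6, 0.1]
opening: 0.006
grasp_force: 0.0
```

```bash
python3 - <<'E'
from h import *
c=viewer.capture("scene");cv2.imwrite("pics/s4.png",cv2.resize(c["image"][150:300,220:420],None,fx=3,fy=3,interpolation=cv2.INTER_CUBIC))
E
```

```text
(no output)
```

View pics/s4.png

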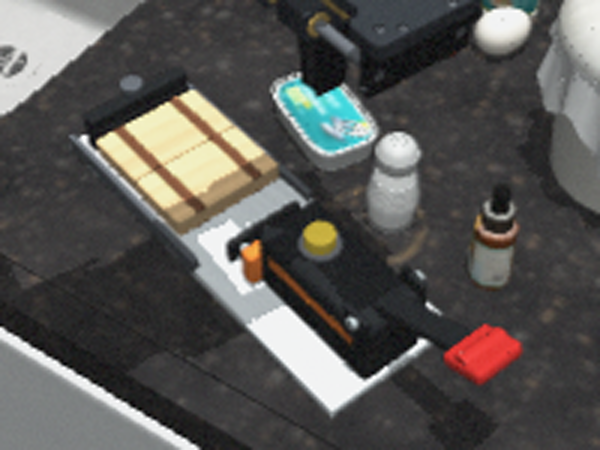

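The seam is shut, the jaw is open at the head, the button (320,238) and trigger (485,350) are up, and the bystanders stand where they were.

```bash
python3 -c "
from rig import workorder
print(workorder.hand_in())"
```

```text
the job is handed in; nothing more can be done
None
```

The job is handed in at about 22 s of the 61 s, with no verdict returned: the last picture shows the seam shut, the jaw sprung back open, trigger and release up and the bystanders in place; the last stroke peaked at about 16 N (roughly 62 N clamping), but I did not measure the grip the clamp held on its own.

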